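Roll the knife holder up to its gauge mark

ROBOT

A 6-joint arm with a two-finger parallel gripper is mounted at the origin on the work surface. World frame = base frame: x ahead of the robot, y to its left, z up, the work surface at z = 0. Lengths are in m, angles in degrees, forces in N, time in s.
With the tool pointing down it reaches from about 0.375 to 0.9 m from the base axis. Payload 3.1 kg.
Tool frame: the origin (TCP) lies on the centre line of the jaws, within the pads' length; the fingertips stand 14 mm ahead of it and the grasp point (between the pads) lies 5 mm behind it (bot.tips_ahead is the distance from the TCP to the fingertips, in m); z points along the fingers, y is the line along which they close (so a half turn about z gives the same grasp; the last joint's range is limited). The gripper opens to 87 mm and grips with 3 to 60 N. Pads are 19 mm wide; open, the fingers measure 117 mm over their backs; the gripper's body (75 mm by 190 mm) begins 51 mm behind the grasp point.
Start: joints at [60.017, 30.224, 82.088, -0, 67.689, -10.227], TCP at [0.211, 0.588, 0.201] pointing down, gripper open.
Joint ranges: [-176.69, 176.69], [-43.24, 126.21], [12.49, 139.97], [-82, 262], [0, 151.66], [-163.58, 163.58]. Speed limits (degrees/s): [159.86, 159.86, 180, 180, 180, 180].

INTERFACE

Orientations are given as a 3x3 rotation matrix whose columns are the frame's x, y, z axes.
In Python, from rig import bot gives the robot as it stands.
- The arm moves only by the tool play_rows, never from a script. Its argument "moves" is a list that holds one entry, the list of rows, each a list of 6 numbers: the shift along the tool's x, y, z in mm, then the turn, a rotation vector about the tool's x, y, z in rad. A call has 1 to 5 rows; each row shifts and turns the commanded pose from where the row before left it, along the tool's axes as they then stand; what a row does not reach is not made up. A row lasts 1/10 s, in which the tool goes at most 50 mm and 8.59 degrees, less where a joint would pass 70% of its speed; a pose out of reach is approached as far as the arm can. A call with a gripper value outside its range is refused whole. "fingers" is the opening, from -1 (shut) to 1 (fully open), set as the call begins (left out, the last holds). The fingers move at their own pace and stop on an object; the grip force is fixed at half the most. Time passes only in rows, so rows that do not move let the fingers close. It gives the time, the measured TCP pose, the force, the opening and the grip force at its end, in the units of the state.
- bot.read_state(): the state, without advancing time (a new reading comes with each control period).
- bot.capture(name): name is "scene" or "top" or "wrist"; returns a dict with "image" (480x640x3 uint8, blue, green, red), "fx", "fy", "cx", "cy" (pixels), "distortion" ([k1, k2, p1, p2, k3] as OpenCV has them; the pictures are not rectified), "R" (3x3) and "t" (3): a world point X has camera coordinates R X + t. Camera axes: x right, y down, z forward; pixel columns grow to the right and rows downward; lengths in m; the calibration is good to about 2 mm. A picture is of the moment at which its call begins. There is no depth.
- bot.hand_in(): hands the job in; it is judged then, once.
Trained networks look in a picture, given as the dict that the camera call returned (one of the last four; its "shot" number tells which), for a name from the list of things; names that differ only in an ending like _2 or _b are one class to them, and where a whole thing is asked for, a point or a joint stands for the part that bears it (a point fixed in the world has none). Each returns a list of dicts, best first, with "confidence" (0 to 1); they miss things now and then, are a little off and sometimes report something else, mostly with a low value. They report only what shows in the picture. A call takes as long as a camera call.
- bot.search_frame(picture, query): "centre" ([column, row] in pixels, amid what is visible of it).
- bot.silhouettes(picture, query): "pixels" (480x640 bool, what is visible of it) and "centre" ([column, row] in pixels, amid what is visible of it).
- bot.pinpoint(picture, query): "centre" ([column, row] in pixels: a listed point, or the origin of a listed thing).
The state is a dict: "time_s": time; "joint_positions": joint angles; "qvel": joint speeds; "tau": joint torques, N m; "position": TCP position; "tcp_rot": TCP orientation; "force": force on the tool from outside, world axes, zero at the start; "moment": the same for the moment, N m; "opening": opening from 0.0 (shut) to 1.0 (fully open); "grasp_force": force on a finger pad.
Only numpy, scipy, OpenCV 4.12 (cv2) and the standard library are available. Lean on these libraries where they do the work, as an engineer would, in place of code of your own. Each camera call takes 0.05 s, during which the arm holds its last target. There are 200 camera calls.

TASK

On the microtome setting stand, roll the knurled steel wheel under a fingertip, pushing its top towards the clamped specimen block in as many strokes as it takes, so that the knife holder closes the gap until its black pointer lines up with the upright rib of the gauge mark, then take the hand away. Move the knife holder only by the wheel: do not touch the holder or shift the gauge mark, and do not run the holder into the block. Leave the loose things lying around where they are; nothing is to be picked up.

Things in the scene. Friction and masses are not known exactly. Their poses are not given: they have to be found in the camera images.
- stand: white base plate 180 x 300 x 20 mm, bolted down, origin at the centre of its underside. Its +y (long side) points from the knife holder to the clamped specimen block, its z is up. The wheel is on its -x half, the holder, block and scale ledge are on its +x half; the tallest thing on it is the clamp knob behind the block, 117 mm above the bench.
- feed_wheel: knurled steel wheel, diameter 59 mm, 20 mm wide, upright between two aluminium cheeks; origin at its centre, at (-50, 0, 56) mm on the stand. Axle along the stand's x; its own frame turns with it. Rolling its top towards the stand's +y drives the knife holder to +y (closing), to -y opens: 12 mm per radian, 0.41 mm for each mm the rim is rolled. It stays where it is left.
- wheel_top (a point): top of the wheel, 85.5 mm above the bench, 15.5 mm clear of the cheeks (42 mm wide over both, 66 mm long). The wheel does not give: a light press of 3 to 10 N grips the rim well. About 1 N along the rim turns it. Axes as the stand's.
- knife_holder: grey and steel knife holder, 70 mm wide (stand x), 67 mm long, 48 mm high, on rails along the stand's y, travel 75 mm; origin at the foot of its leading edge, 28 mm above the bench. Geared to the wheel. Not to be touched.
- pointer (a point): tip of the black pointer, 6 mm wide, that sticks out from the +x side of the knife holder beside the scale ledge, 38 mm above the bench; axes as the stand's
- gauge_mark (a point): gauge mark: an upright black rib 6 mm wide (stand y) and 14 mm high on a steel foot, on the aluminium scale ledge; the point lies at the rib's centre line at the pointer's height, axes as the stand's. The pointer is on the mark when their y along the stand agree. It is stiff on the ledge and not to be moved.
- guard_edge (a point): middle of the leading (+y) edge of the black guard lip of the knife holder; axes as the stand's
- block_face (a point): centre of the white face of the specimen block in the clamp, which faces the knife holder (stand -y); axes as the stand's. With the pointer on the mark 12 to 24 mm of gap are left.
- cassette_a: loose grey cassette with a white block, 40 x 28 x 15 mm, on the stand's plate towards +y of the wheel; origin under its centre
- cassette_b: the same kind of cassette, on the bench beyond the +y end of the stand; origin under its centre
- cassette_c: the same kind of cassette, on the stand's plate towards -y of the wheel; origin under its centre
- brush: fine brush with a wooden handle, 170 mm long, 8 mm thick, lying on the bench behind the stand (+x side)
- forceps: steel forceps 125 mm long, lying on the bench off the -y end of the stand
- slide_box: white slide box 80 x 55 x 35 mm on the bench off the -y end; origin under its centre
- jar: closed jar, 52 mm across, 75 mm high, off the +y end of the stand; origin under its centre

How it is judged (in metres and radians):
On the way:
1. a fingertip has been pressed on the knurled wheel (contact force between the fingers and feed_wheel above 1 N), for 0.2 s.
At the end, for the whole second after the job is handed in: The pointer stands within 4 mm of the gauge mark along the stand, the knife holder is at rest, the gauge mark has not shifted by more than 3 mm, and the robot is clear (y of pointer in the frame of gauge_mark between -0.004 and 0.004 m and linear speed of knife_holder below 0.003 m/s and distance of gauge_mark from where it was at the start of the episode below 0.003 m); the robot touches nothing.
It fails at once if the knife holder is touched by the robot (over 0.5 N) (contact force between any of the fingers, the arm and knife_holder above 0.5 N).
It fails at once if the gauge mark is shifted more than 3 mm (distance of gauge_mark from where it was at the start of the episode above 0.003 m).
It fails at once if the knife holder comes within 3 mm of the specimen block (y of guard_edge in the frame of block_face above -0.003 m).
It fails at once if a loose thing is picked up or shifted by more than 20 mm (distance of any of cassette_a, cassette_b, cassette_c, brush, forceps, slide_box, jar from where it was at the start of the episode above 0.02 m).
It also fails if it takes over 51 s, if anything falls off the work surface, if the arm or the gripper's body presses on something with over 40 N, if the wrist force passes 120 N, or if a joint passes its speed limit or range.

## Working session

There is one attempt and no reset: what is moved stays moved. The work goes in short steps, Python scripts to look and compute and a tool call to move; the robot and the scene stay as the last step left them, time stands still between calls to the robot, and variables do not carry over. Pictures are saved under pics/ and viewed, at most 10 in all, crops included, and the job is handed in when it is done.

Besides the shell and the picture viewer there is one more tool, called after ">>>" as name(argument=value, ...), one argument or row to a line, values as JSON. play_rows: Moves the arm, as the interface text tells. Its arguments: {"type":"object","properties":{"moves":{"type":"array","items":{"type":"array","items":{"type":"array","items":{"type":"number"}}}},"fingers":{"type":"number"}},"required":["moves"]}

```bash
mkdir -p pics; cat > h.py <<'E'
import numpy as np, cv2
from rig import bot
def ray(p,uv):
    K=np.array([[p['fx'],0,p['cx']],[0,p['fy'],p['cy']],[0,0,1]])
    n=cv2.undistortPoints(np.array([[uv]],float),K,np.array(p['distortion']))[0,0]
    R=np.array(p['R']);t=np.array(p['t'])
    return -R.T@t, R.T@np.array([n[0],n[1],1])
def atz(p,uv,z):
    c,d=ray(p,uv); return c+d*(z-c[2])/d[2]
def proj(p,X):
    K=np.array([[p['fx'],0,p['cx']],[0,p['fy'],p['cy']],[0,0,1]])
    return cv2.projectPoints(np.array(X,float).reshape(-1,3),cv2.Rodrigues(np.array(p['R']))[0],np.array(p['t'],float),K,np.array(p['distortion']))[0][:,0]
E
python3 - <<'E'
from h import *
np.set_printoptions(precision=4,suppress=True)
s=bot.read_state();print(s['time_s'],s['position'],s['tcp_rot'],s['force'])
Z=dict(stand=0,feed_wheel=.056,wheel_top=.0855,knife_holder=.028,pointer=.038,gauge_mark=.038,guard_edge=None,block_face=None)
ims=[]
for n in ("scene","top"):
    p=bot.capture(n);cv2.imwrite(f'pics/{n}0.png',p['image']);print(n,'cam',-np.array(p['R']).T@p['t'])
    for q,z in Z.items():
        for r in bot.pinpoint(p,q)[:2]:
            print(q,np.round(r['centre'],1),round(r['confidence'],2),atz(p,r['centre'],z if z is not None else .06))
E
```

```text
0.0 [0.2108 0.5876 0.1996] [[-0.9411  0.338  -0.0011]
 [ 0.338   0.9411 -0.0018]
 [ 0.0004 -0.0021 -1.    ]] [-0.5715  0.3252  0.131 ]
scene cam [1.2598 0.0917 1.1184]
stand [331.4 233.3] 0.69 [0.5447 0.0996 0.    ]
stand [326.7 253.7] 0.22 [0.5987 0.0924 0.    ]
feed_wheel [334.  194.9] 0.75 [0.4787 0.0991 0.056 ]
wheel_top [330.8 190. ] 0.98 [0.4878 0.0912 0.0855]
knife_holder [340.1 238.2] 0.78 [0.5736 0.1191 0.028 ]
pointer [327.1 253.1] 0.85 [0.6196 0.0932 0.038 ]
pointer [227.7 252. ] 0.66 [ 0.635  -0.1176  0.038 ]
gauge_mark [348.4 255.6] 0.46 [0.6219 0.1386 0.038 ]
guard_edge [341.5 229.8] 0.57 [0.5723 0.1202 0.06  ]
block_face [370.5 232.9] 0.64 [0.5748 0.1823 0.06  ]
block_face [241.4 209.5] 0.61 [ 0.5385 -0.0999  0.06  ]
top cam [0.3859 0.0367 1.0375]
stand [293.6 282.3] 0.89 [0.5349 0.0988 0.    ]
feed_wheel [294.4 308.2] 0.87 [0.4855 0.0886 0.056 ]
wheel_top [288.9 304.9] 0.56 [0.4865 0.0962 0.0855]
knife_holder [285.7 258.1] 0.76 [0.5698 0.1158 0.028 ]
pointer [303.5 230.5] 0.96 [0.6184 0.0918 0.038 ]
gauge_mark [278.4 226.6] 0.52 [0.6198 0.1345 0.038 ]
guard_edge [282.9 252.1] 0.69 [0.5733 0.1191 0.06  ]
block_face [248.6 250.7] 0.84 [0.5686 0.1749 0.06  ]
```

```bash
python3 - <<'E'
import cv2
a=cv2.imread('pics/top0.png')[180:380,170:420];b=cv2.imread('pics/scene0.png')[150:350,200:450]
cv2.imwrite('pics/a.png',cv2.resize(a,None,fx=3,fy=3,interpolation=2));cv2.imwrite('pics/b.png',cv2.resize(b,None,fx=3,fy=3,interpolation=2))
E
```

```text
(no output)
```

View pics/a.png

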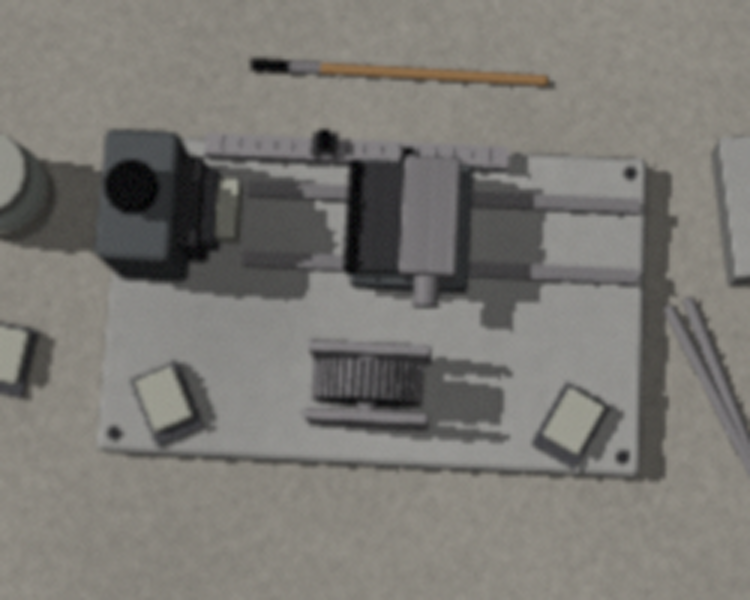

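View pics/b.png

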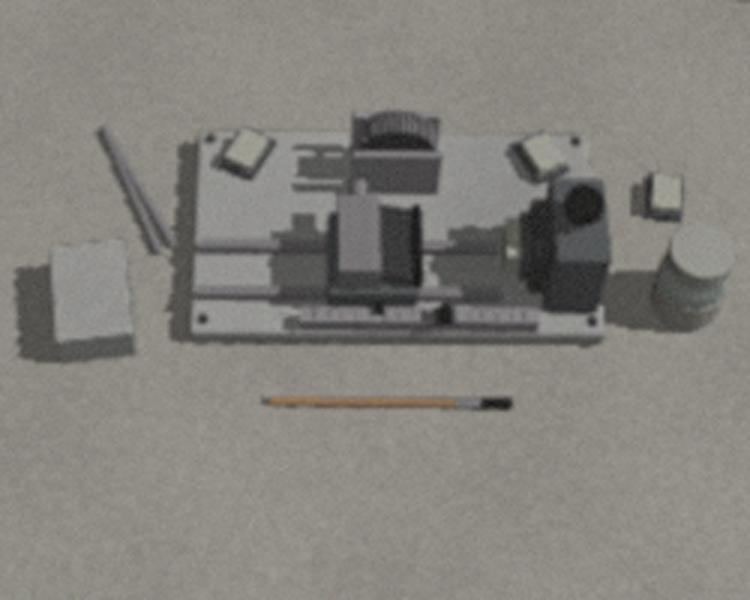

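The top view shows the pointer at about (306,231) px and the mark at (278,227), with the wheel around (293,306). The stand is yawed by about -3°. Next I'll refine the stand frame and work out the first move.

```bash
cat >> h.py <<'E'
def tool(v):  # world vector (m) -> tool mm
    return np.round(np.array(bot.read_state()['tcp_rot']).T@np.array(v)*1000,1)
E
python3 - <<'E'
from h import *
np.set_printoptions(precision=4,suppress=True)
p=bot.capture('top')
f=lambda u,v:atz(p,(170+u/3,180+v/3),.02)[:2]
a,b=f(113,433),f(622,457); c=f(630,173)   # bolts -x+y, -x-y, +x-y
print(a,b,c,(a+c)/2,np.linalg.norm(a-b),np.linalg.norm(b-c)); y=(a-b)/np.linalg.norm(a-b); x=np.array([y[1],-y[0]]);print('y',y,np.degrees(np.arctan2(y[1],y[0])))
o=(a+c)/2; w=o-.05*x; print('wheel',w)
print('wheel img',atz(p,(170+368/3,180+376/3),.0855))
for _ in range(2):
  P=atz(p,bot.pinpoint(p,'pointer')[0]['centre'],.038)[:2];G=atz(p,bot.pinpoint(p,'gauge_mark')[0]['centre'],.038)[:2]
  print(P,G,(P-G)@y)
s=bot.read_state();t=np.r_[w-.012*y,.13];d=t-s['position'];print(d,tool(d))
E
```

```text
[0.4444 0.2295] [ 0.4666 -0.0506] [ 0.6264 -0.0381] [0.5354 0.0957] 0.2809452695123188 0.16030299151189328
y [-0.079   0.9969] 94.53291533690845
wheel [0.4856 0.0918]
wheel img [0.4866 0.0903 0.0855]
[0.6236 0.093 ] [0.6159 0.136 ] -0.0434455646020955
[0.6236 0.093 ] [0.6159 0.136 ] -0.0434455646020955
[ 0.2753 -0.5084 -0.0705] [-431.  -385.4   70.5]
```

>>> play_rows(
  moves=[
    [[-36,-32,0,0,0,0],[-36,-32,0,0,0,0],[-36,-32,0,0,0,0],[-36,-32,0,0,0,0],[-36,-32,0,0,0,0]],
  ],
  fingers=-1,
)

```text
time_s: 1.65
position: [0.3272, 0.3753, 0.2008]
tcp_rot: [[-0.941, 0.337, 0.001], [0.337, 0.941, 0.0], [-0.001, 0.001, -1.0]]
force: [0.8, -0.3, -0.8]
opening: 0.627
grasp_force: 0.0
```

>>> play_rows(
  moves=[
    [[-36,-32,0,0,0,0],[-36,-32,0,0,0,0],[-36,-32,0,0,0,0],[-36,-32,0,0,0,0],[-36,-32,0,0,0,0]],
  ],
)

```text
time_s: 2.15
position: [0.4427, 0.1636, 0.2009]
tcp_rot: [[-0.941, 0.338, 0.001], [0.338, 0.941, 0.0], [-0.001, 0.001, -1.0]]
force: [1.5, -0.4, 0.5]
opening: 0.173
grasp_force: 0.0
```

>>> play_rows(
  moves=[
    [[-36,-32,0,0,0,0],[-36,-32,0,0,0,-0.141],[0,0,0,0,0,-0.141],[0,0,0,0,0,-0.142],[0,0,0,0,0,0]],
  ],
)

```text
time_s: 2.65
position: [0.4874, 0.0819, 0.2006]
tcp_rot: [[-0.997, -0.072, 0.0], [-0.072, 0.997, 0.0], [-0.0, 0.0, -1.0]]
force: [-0.6, 0.2, -0.0]
opening: 0.004
grasp_force: 0.0
```

```bash
python3 - <<'E'
from h import *
np.set_printoptions(precision=4,suppress=True)
s=bot.read_state();print(s['time_s'],s['position'],s['tcp_rot'],s['force'],s['opening'])
p=bot.capture('wrist');cv2.imwrite('pics/w1.png',p['image'])
for q,z in dict(wheel_top=.0855,feed_wheel=.056,pointer=.038,gauge_mark=.038).items():
    for r in bot.pinpoint(p,q)[:2]: print(q,r['centre'],r['confidence'],atz(p,r['centre'],z))
E
```

```text
2.65 [0.4874 0.0819 0.2006] [[-0.9974 -0.0719  0.0001]
 [-0.0719  0.9974  0.    ]
 [-0.0001  0.     -1.    ]] [-0.6371  0.1833 -0.0273] 0.00442072218058395
wheel_top [332.8, 218.0] 0.83 [0.4854 0.0933 0.0855]
feed_wheel [331.7, 211.3] 0.98 [0.4867 0.0934 0.056 ]
```

View pics/w1.png

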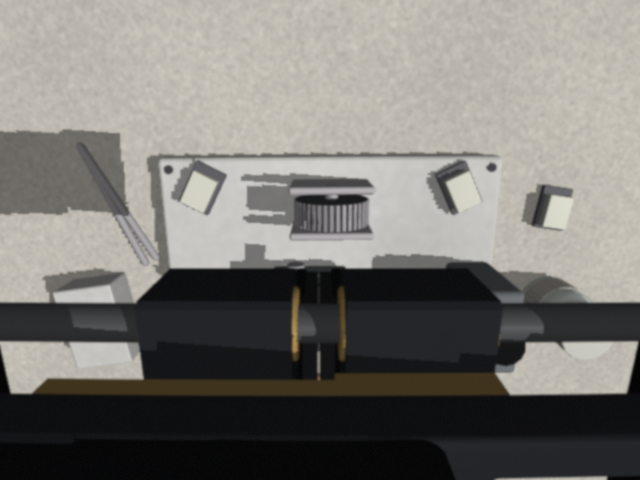

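The wrist view shows the wheel at (333,213) px, right ahead of the closed fingers, which confirms wheel_top at about (0.486, 0.093). Now I'll descend.

>>> play_rows(
  moves=[
    [[0,0,40,0,0,0],[0,0,40,0,0,0],[0,0,16,0,0,0],[0,0,0,0,0,0],[0,0,0,0,0,0]],
  ],
)

```text
time_s: 3.4
position: [0.4875, 0.0828, 0.1048]
tcp_rot: [[-0.997, -0.073, 0.0], [-0.073, 0.997, -0.0], [-0.0, -0.0, -1.0]]
force: [-0.6, 0.5, 0.3]
opening: 0.005
grasp_force: 0.0
```

>>> play_rows(
  moves=[
    [[0,0,1.5,0,0,0],[0,0,1.5,0,0,0],[0,0,1,0,0,0],[0,0,0,0,0,0]],
  ],
)

```text
time_s: 3.8
position: [0.4874, 0.0825, 0.101]
tcp_rot: [[-0.997, -0.073, 0.001], [-0.073, 0.997, -0.0], [-0.001, -0.0, -1.0]]
force: [0.5, -1.1, 0.3]
opening: 0.008
grasp_force: 0.0
```

Tips are at z ≈ 0.087, so about 1.5 mm to go.

>>> play_rows(
  moves=[
    [[0,0,1,0,0,0],[0,0,0.5,0,0,0],[0,0,0,0,0,0]],
  ],
)

```text
time_s: 4.1
position: [0.4871, 0.0825, 0.099]
tcp_rot: [[-0.997, -0.073, -0.0], [-0.073, 0.997, -0.0], [0.0, 0.0, -1.0]]
force: [-0.4, -0.1, 0.7]
opening: 0.005
grasp_force: 0.0
```

>>> play_rows(
  moves=[
    [[0,0,0.5,0,0,0],[0,0,0,0,0,0]],
  ],
)

```text
time_s: 4.3
position: [0.4871, 0.0826, 0.0985]
tcp_rot: [[-0.997, -0.073, -0.0], [-0.073, 0.997, 0.0], [0.0, 0.0, -1.0]]
force: [-0.8, 0.1, -0.4]
opening: 0.001
grasp_force: 0.0
```

>>> play_rows(
  moves=[
    [[0,0,0.5,0,0,0],[0,0,0,0,0,0]],
  ],
)

```text
time_s: 4.5
position: [0.4871, 0.0825, 0.098]
tcp_rot: [[-0.997, -0.073, -0.0], [-0.073, 0.997, 0.0], [0.0, 0.0, -1.0]]
force: [-0.2, 0.6, 0.0]
opening: 0.004
grasp_force: 0.0
```

>>> play_rows(
  moves=[
    [[0,0,0.5,0,0,0],[0,0,0,0,0,0]],
  ],
)

```text
time_s: 4.7
position: [0.4871, 0.0826, 0.0975]
tcp_rot: [[-0.997, -0.073, -0.0], [-0.073, 0.997, -0.0], [0.0, 0.0, -1.0]]
force: [-0.2, 0.3, -0.4]
opening: 0.005
grasp_force: 0.0
```

>>> play_rows(
  moves=[
    [[0,0,-4,0,0,0],[0,5,0,0,0,0],[0,0,2,0,0,0],[0,0,0,0,0,0]],
  ],
)

```text
time_s: 5.1
position: [0.4865, 0.0878, 0.0994]
tcp_rot: [[-0.997, -0.074, -0.0], [-0.074, 0.997, 0.0], [0.0, 0.0, -1.0]]
force: [0.3, -0.6, 0.5]
opening: 0.009
grasp_force: 0.0
```

>>> play_rows(
  moves=[
    [[0,0,1,0,0,0],[0,0,0.5,0,0,0],[0,0,0,0,0,0]],
  ],
)

```text
time_s: 5.4
position: [0.4867, 0.0875, 0.0979]
tcp_rot: [[-0.997, -0.073, -0.0], [-0.073, 0.997, 0.0], [0.0, 0.0, -1.0]]
force: [-0.2, 0.5, 0.5]
opening: 0.001
grasp_force: 0.0
```

```bash
python3 - <<'E'
from h import *
ims=[]
p=bot.capture('scene');c=proj(p,[.486,.09,.09])[0].astype(int);print(c)
a=cv2.resize(p['image'][c[1]-50:c[1]+50,c[0]-65:c[0]+65],None,fx=6,fy=6,interpolation=2);cv2.imwrite('pics/s2.png',a)
E
```

```text
[330 188]
```

View pics/s2.png

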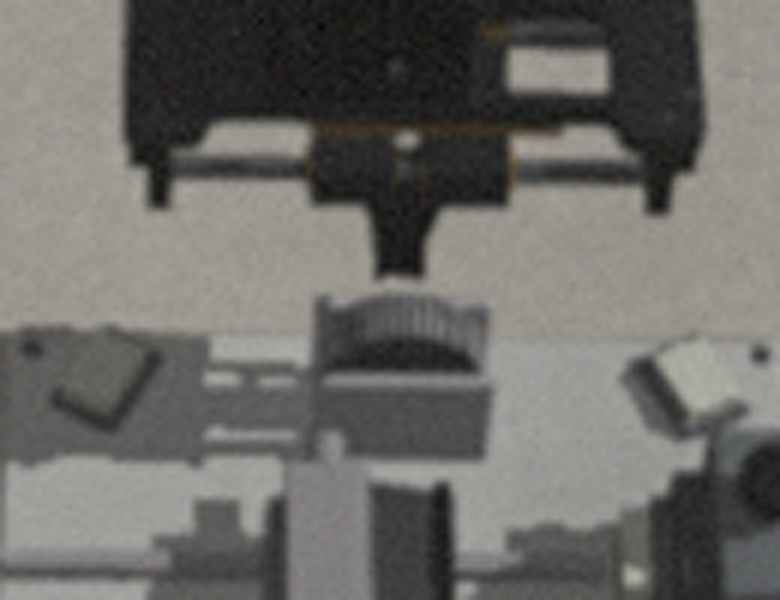

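```bash
python3 - <<'E'
from h import *
p=bot.capture('scene');print(bot.read_state()['position'],bot.tips_ahead)
o=np.array([330-65,188-50])
for X in ([.4867,.0875,.0839],[.4867,.0875,.0979],[.486,.093,.0855],[.476,.093,.0855],[.496,.093,.0855],[.486,.093,.0955]): print(X,(proj(p,X)[0]-o)*6)
E
```

```text
[0.48676687 0.08749043 0.09799906] 0.014
[0.4867, 0.0875, 0.0839] [384.54167641 311.42238432]
[0.4867, 0.0875, 0.0979] [386.12895703 288.14312727]
[0.486, 0.093, 0.0855] [399.94432572 308.3120833 ]
[0.476, 0.093, 0.0855] [401.52615801 286.36137807]
[0.496, 0.093, 0.0855] [398.34877025 330.44752586]
[0.486, 0.093, 0.0955] [401.17782491 291.69307456]
```

```bash
python3 - <<'E'
from h import *
s=bot.read_state();print(s['position'])
p=bot.capture('top');w=bot.capture('wrist')
X=[[.4867,.0875,.0839],[.4867,.0875,.17],[.486,.093,.0855]]
print(proj(p,X),proj(w,X))
a=p['image'][190:390,190:390];b=w['image'][130:380,220:470]
cv2.imwrite('pics/c3.png',np.hstack([cv2.resize(a,(400,400),interpolation=2),cv2.resize(b,(400,400),interpolation=2)]))
E
```

```text
[0.48676687 0.08749043 0.09799906]
[[294.51376159 305.58708557]
 [292.16918282 298.84494002]
 [290.91205742 305.47524702]] [[316.42020902 265.07043549]
 [314.89046209 359.40129492]
 [327.5814074  265.56271361]]
```

View pics/c3.png

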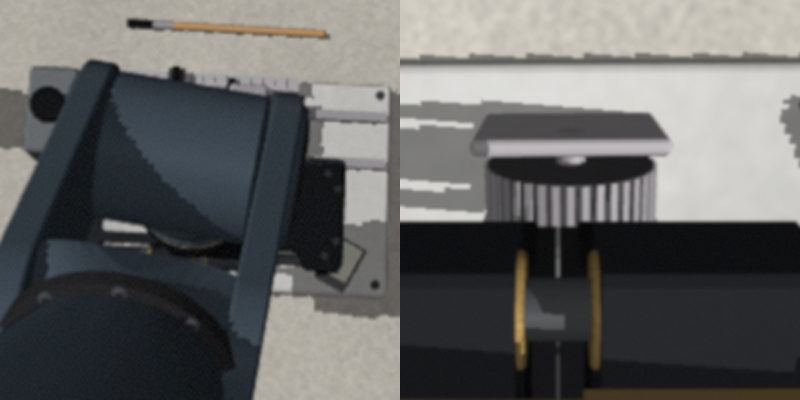

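```bash
python3 - <<'E'
from h import *
np.set_printoptions(precision=2,suppress=True)
s=bot.read_state()['position']
p=bot.capture('scene');w=bot.capture('wrist')
print('wristcam',-np.array(w['R']).T@w['t'],'fwd',w['R'][2],'fx',w['fx'],p['fx'])
u=np.array([-.0743,.9972,0])
c=np.array([.476,.093,.056])
print('wrist wheel',(proj(w,[c-.0295*u,c+.0295*u,c+[0,0,.0295],c+[.02,0,.0295]])-[220,130])*1.6+[400,0])
o=np.array([265,138])
c=np.array([.496,.093,.056])
print('scene wheel -x cheek ends',(proj(p,[c-.0295*u,c+.0295*u,c+[0,0,.0295],c+[-.02,0,.0295]])-o)*6)
z=s[2]+.056
for x in(-.0375,.0375): print('body',(proj(p,[s+x*np.r_[1,0,0]-.095*u+[0,0,.056],s+x*np.r_[1,0,0]+.095*u+[0,0,.056]])-o)*6)
E
```

```text
wristcam [0.42 0.08 0.28] fwd [ 0.25  0.02 -0.97] fx 420.1562462759441 589.9640427957784
wrist wheel [[487.92 161.76]
 [657.29 161.41]
 [574.63 185.92]
 [569.62 246.92]]
scene wheel -x cheek ends [[314.84 377.15]
 [474.72 378.87]
 [398.35 330.45]
 [401.53 286.36]]
body [[129.41 104.2 ]
 [667.82 110.68]]
body [[107.69 273.53]
 [664.12 279.77]]
```

The tips show above the wheel in the scene view: the finger ends at crop row 275 and the rear rim is at 295. So about 8 mm or more of clearance remains, and I'll descend by feel.

>>> play_rows(
  moves=[
    [[0,0,1,0,0,0],[0,0,1,0,0,0],[0,0,0,0,0,0]],
  ],
)

```text
time_s: 6.0
position: [0.4866, 0.0876, 0.0959]
tcp_rot: [[-0.997, -0.073, -0.0], [-0.073, 0.997, -0.0], [0.0, 0.0, -1.0]]
force: [0.1, 0.0, -0.2]
opening: 0.001
grasp_force: 0.0
```

>>> play_rows(
  moves=[
    [[0,0,1,0,0,0],[0,0,1,0,0,0],[0,0,0,0,0,0]],
  ],
)

```text
time_s: 6.3
position: [0.4866, 0.0875, 0.0939]
tcp_rot: [[-0.997, -0.073, -0.0], [-0.073, 0.997, -0.0], [0.0, 0.0, -1.0]]
force: [-0.3, -0.1, 1.0]
opening: 0.006
grasp_force: 0.0
```

```bash
python3 - <<'E'
from h import *
s=bot.read_state();print(s['position'],s['force'],s['moment'])
p=bot.capture('scene')
a=cv2.resize(p['image'][130:230,265:395],None,fx=6,fy=6,interpolation=2);cv2.imwrite('pics/s4.png',a)
E
```

```text
[0.48662567 0.08753096 0.09388142] [-0.32660258 -0.10273075  1.02510362] [ 0.05201144  0.01442686 -0.02063372]
```

View pics/s4.png

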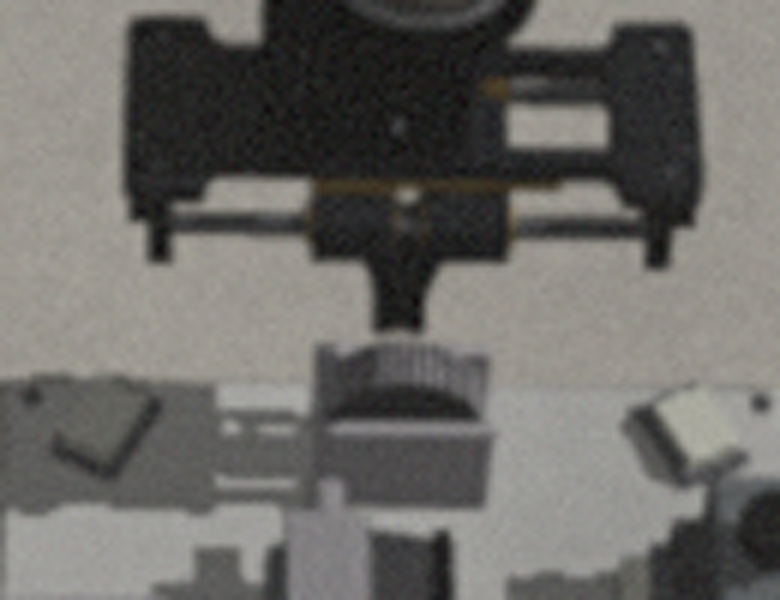

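>>> play_rows(
  moves=[
    [[0,0,1,0,0,0],[0,0,1,0,0,0],[0,0,1,0,0,0],[0,0,1,0,0,0],[0,0,0,0,0,0]],
  ],
)

```text
time_s: 6.85
position: [0.4866, 0.0876, 0.0899]
tcp_rot: [[-0.997, -0.073, -0.0], [-0.073, 0.997, 0.0], [0.0, 0.0, -1.0]]
force: [0.7, -0.6, 0.1]
opening: 0.007
grasp_force: 0.0
```

>>> play_rows(
  moves=[
    [[0,0,1,0,0,0],[0,0,1,0,0,0],[0,0,0,0,0,0]],
  ],
)

```text
time_s: 7.15
position: [0.4867, 0.0875, 0.0879]
tcp_rot: [[-0.997, -0.073, -0.0], [-0.073, 0.997, 0.0], [0.0, 0.0, -1.0]]
force: [-0.2, -0.4, -0.1]
opening: 0.002
grasp_force: 0.0
```

```bash
python3 - <<'E'
from h import *
p=bot.capture('scene');w=bot.capture('wrist')
a=cv2.resize(p['image'][160:210,298:364],(528,400),interpolation=2);b=cv2.resize(w['image'][190:330,272:368],(272,400),interpolation=2)
cv2.imwrite('pics/s5.png',np.hstack([a,b]))
E
```

```text
(no output)
```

View pics/s5.png

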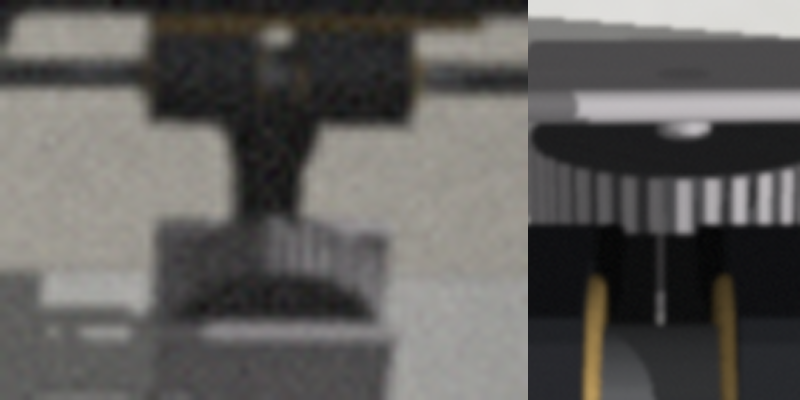

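```bash
python3 - <<'E'
from h import *
np.set_printoptions(precision=4,suppress=True)
p=bot.capture('scene');w=bot.capture('wrist')
for n,q,uv in(('w',w,(318.6,271.2)),('s',p,(331.5-1,187.2-1.5))):
  c,d=ray(q,uv)
  for x in(.466,.476,.486,.496): print(n,c+d*(x-c[0])/d[0])
E
```

```text
w [0.466  0.0872 0.1394]
w [0.476  0.0879 0.1119]
w [0.486  0.0886 0.0845]
w [0.496  0.0893 0.0571]
s [0.466  0.0899 0.0721]
s [0.476  0.0899 0.0852]
s [0.486  0.0899 0.0984]
s [0.496  0.0899 0.1116]
```

>>> play_rows(
  moves=[
    [[0,0,1,0,0,0],[0,0,1,0,0,0],[0,0,0,0,0,0]],
  ],
)

```text
time_s: 7.65
position: [0.4866, 0.0876, 0.0859]
tcp_rot: [[-0.997, -0.073, -0.0], [-0.073, 0.997, 0.0], [0.0, 0.0, -1.0]]
force: [-0.4, 0.5, 0.0]
opening: 0.003
grasp_force: 0.0
```

>>> play_rows(
  moves=[
    [[0,0,1,0,0,0],[0,0,1,0,0,0],[0,0,0,0,0,0]],
  ],
)

```text
time_s: 7.95
position: [0.4867, 0.0875, 0.0839]
tcp_rot: [[-0.997, -0.073, -0.0], [-0.073, 0.997, 0.0], [0.0, 0.0, -1.0]]
force: [0.3, -0.1, 0.4]
opening: 0.004
grasp_force: 0.0
```

>>> play_rows(
  moves=[
    [[0,0,1,0,0,0],[0,0,1,0,0,0],[0,0,0,0,0,0]],
  ],
)

```text
time_s: 8.25
position: [0.4867, 0.0875, 0.0819]
tcp_rot: [[-0.997, -0.073, -0.0], [-0.073, 0.997, -0.0], [0.0, 0.0, -1.0]]
force: [0.3, 0.1, 0.1]
opening: 0.005
grasp_force: 0.0
```

```bash
python3 - <<'E'
from h import *
p=bot.capture('scene');w=bot.capture('wrist')
a=cv2.resize(p['image'][160:210,298:364],(528,400),interpolation=2);b=cv2.resize(w['image'][190:330,272:368],(272,400),interpolation=2)
cv2.imwrite('pics/s6.png',np.hstack([a,b]))
E
```

```text
(no output)
```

View pics/s6.png

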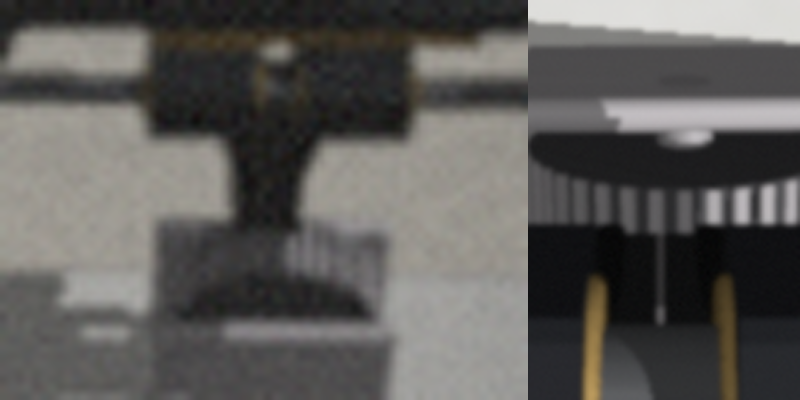

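Finger and wheel are converging: the tip is at row 228 and contact is expected around 250, so roughly 10 mm to go.

>>> play_rows(
  moves=[
    [[0,0,1,0,0,0],[0,0,1,0,0,0],[0,0,1,0,0,0],[0,0,0,0,0,0]],
  ],
)

```text
time_s: 8.75
position: [0.4867, 0.0875, 0.0789]
tcp_rot: [[-0.997, -0.073, -0.0], [-0.073, 0.997, 0.0], [0.0, 0.0, -1.0]]
force: [0.9, 0.5, -0.5]
opening: 0.004
grasp_force: 0.0
```

>>> play_rows(
  moves=[
    [[0,0,1,0,0,0],[0,0,1,0,0,0],[0,0,0,0,0,0]],
  ],
)

```text
time_s: 9.05
position: [0.4866, 0.0876, 0.0769]
tcp_rot: [[-0.997, -0.074, -0.0], [-0.074, 0.997, -0.0], [0.0, 0.0, -1.0]]
force: [-0.6, -0.0, -1.3]
opening: 0.005
grasp_force: 0.0
```

>>> play_rows(
  moves=[
    [[0,0,1,0,0,0],[0,0,1,0,0,0],[0,0,0,0,0,0]],
  ],
)

```text
time_s: 9.35
position: [0.4866, 0.0875, 0.0749]
tcp_rot: [[-0.997, -0.073, -0.0], [-0.073, 0.997, 0.0], [0.0, 0.0, -1.0]]
force: [-0.1, 0.0, 0.7]
opening: 0.006
grasp_force: 0.0
```

>>> play_rows(
  moves=[
    [[0,0,1,0,0,0],[0,0,0.5,0,0,0],[0,0,0,0,0,0]],
  ],
)

```text
time_s: 9.65
position: [0.4867, 0.0876, 0.0735]
tcp_rot: [[-0.997, -0.073, -0.0], [-0.073, 0.997, 0.0], [0.0, 0.0, -1.0]]
force: [-0.2, -0.1, -0.5]
opening: 0.005
grasp_force: 0.0
```

>>> play_rows(
  moves=[
    [[0,0,1,0,0,0],[0,0,0.5,0,0,0],[0,0,0,0,0,0]],
  ],
)

```text
time_s: 9.95
position: [0.4867, 0.0875, 0.072]
tcp_rot: [[-0.997, -0.073, -0.0], [-0.073, 0.997, 0.0], [0.0, 0.0, -1.0]]
force: [0.4, -0.5, -0.2]
opening: 0.007
grasp_force: 0.0
```

>>> play_rows(
  moves=[
    [[0,0,1,0,0,0],[0,0,0.5,0,0,0],[0,0,0,0,0,0]],
  ],
)

```text
time_s: 10.25
position: [0.4867, 0.0875, 0.0705]
tcp_rot: [[-0.997, -0.073, -0.0], [-0.073, 0.997, 0.0], [0.0, 0.0, -1.0]]
force: [-0.8, 0.5, -0.8]
opening: 0.004
grasp_force: 0.0
```

```bash
python3 - <<'E'
from h import *
p=bot.capture('scene');w=bot.capture('wrist')
a=cv2.resize(p['image'][160:210,298:364],(528,400),interpolation=2);b=cv2.resize(w['image'][190:330,272:368],(272,400),interpolation=2)
cv2.imwrite('pics/s7.png',np.hstack([a,b]))
E
```

```text
(no output)
```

View pics/s7.png

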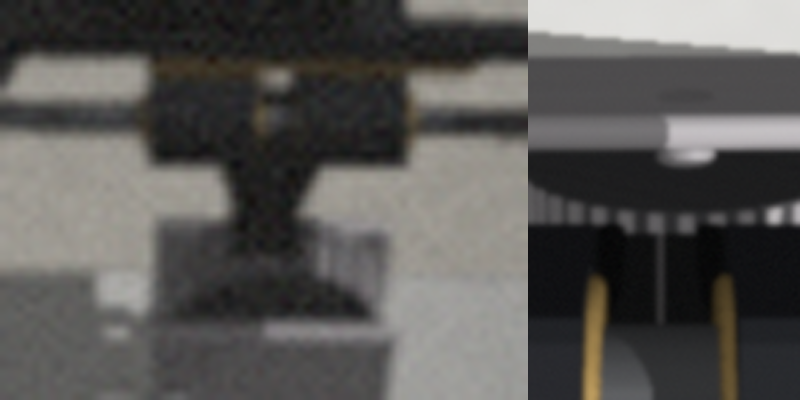

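Tip edge is about 6 mm above the rim by triangulation. Continuing gently.

>>> play_rows(
  moves=[
    [[0,0,1,0,0,0],[0,0,1,0,0,0],[0,0,0,0,0,0]],
  ],
)

```text
time_s: 10.65
position: [0.4867, 0.0875, 0.0684]
tcp_rot: [[-0.997, -0.073, -0.0], [-0.073, 0.997, 0.0], [0.0, 0.0, -1.0]]
force: [0.6, 0.2, -0.7]
opening: 0.006
grasp_force: 0.0
```

>>> play_rows(
  moves=[
    [[0,0,1,0,0,0],[0,0,0,0,0,0]],
  ],
)

```text
time_s: 10.85
position: [0.4867, 0.0875, 0.0674]
tcp_rot: [[-0.997, -0.073, -0.0], [-0.073, 0.997, -0.0], [0.0, -0.0, -1.0]]
force: [0.1, -0.3, 0.0]
opening: 0.008
grasp_force: 0.0
```

>>> play_rows(
  moves=[
    [[0,0,1,0,0,0],[0,0,0,0,0,0]],
  ],
)

```text
time_s: 11.05
position: [0.4867, 0.0875, 0.0664]
tcp_rot: [[-0.997, -0.073, -0.0], [-0.073, 0.997, -0.0], [0.0, 0.0, -1.0]]
force: [0.1, 0.6, 1.0]
opening: 0.004
grasp_force: 0.0
```

>>> play_rows(
  moves=[
    [[0,0,1,0,0,0],[0,0,0,0,0,0]],
  ],
)

```text
time_s: 11.25
position: [0.4867, 0.0875, 0.0655]
tcp_rot: [[-0.997, -0.073, -0.0], [-0.073, 0.997, 0.0], [0.0, 0.0, -1.0]]
force: [0.4, -0.0, 0.2]
opening: 0.008
grasp_force: 0.0
```

>>> play_rows(
  moves=[
    [[0,0,1,0,0,0],[0,0,0,0,0,0]],
  ],
)

```text
time_s: 11.45
position: [0.4867, 0.0875, 0.0644]
tcp_rot: [[-0.997, -0.073, -0.0], [-0.073, 0.997, 0.0], [0.0, 0.0, -1.0]]
force: [0.4, 0.5, 0.6]
opening: 0.003
grasp_force: 0.0
```

>>> play_rows(
  moves=[
    [[0,0,1,0,0,0],[0,0,0,0,0,0]],
  ],
)

```text
time_s: 11.65
position: [0.4869, 0.0875, 0.0638]
tcp_rot: [[-0.997, -0.073, 0.0], [-0.073, 0.997, -0.0], [-0.0, -0.0, -1.0]]
force: [-0.9, 0.3, 2.9]
opening: 0.004
grasp_force: 1.4
```

>>> play_rows(
  moves=[
    [[0,0,1,0,0,0],[0,0,0,0,0,0]],
  ],
)

```text
time_s: 11.85
position: [0.4869, 0.0876, 0.0637]
tcp_rot: [[-0.997, -0.074, 0.001], [-0.074, 0.997, -0.0], [-0.001, -0.0, -1.0]]
force: [-2.3, 0.1, 9.7]
opening: 0.009
grasp_force: 5.4
```

```bash
python3 - <<'E'
from h import *
np.set_printoptions(linewidth=200)
w=bot.capture('wrist');g=w['image'].mean(2).astype(int)
print(g[230:300:2,300:340:3])
print(proj(w,[[.476,.093,.0855],[.486,.093,.0855]]))
E
```

```text
[[ 77  77  77  77  76  77  76  76  76  76  75  76  76  76]
 [ 80  79  79  79  79  80  80  79  79  79  80  80  81  85]
 [ 96  97  96  97  97  96  98  98  97  97  98  98 102 131]
 [109 109 110 109 110 110 110 111 109 111 111 110 111 145]
 [117 116 116 116 116 116 117 117 116 116 116 116 117 152]
 [115 115 115 115 115 114 114 114 115 115 114 114 114 152]
 [109 109 109 109 109 109 108 108 108 108 109 108 108 146]
 [100  99  99  99  99  99  98  99 100 102 103 105 104 146]
 [ 59  59  59  58  58  59  77 102 127 147 167 171 158  98]
 [ 29  29  29  29  29  31  69 101 132 162 185 190 160  52]
 [ 29  29  28  28  29  29  52  80 100 120 130 127  87  32]
 [ 28  29  30  30  29  30  30  40  54  59  59  46  34  29]
 [ 30  29  30  29  28  29  29  30  29  29  29  28  28  28]
 [ 30  29  30  29  30  29  29  30  29  30  29  29  28  28]
 [ 29  29  29  31  28  30  29  29  29  29  28  29  28  30]
 [ 29  29  29  29  29  29  30  30  30  29  30  29  28  29]
 [ 30  30  29  29  29  30  28  29  30  29  30  31  29  29]
 [ 28  31  30  30  30  30  29  29  27  28  29  30  29  29]
 [ 32  30  30  30  30  30  31  29  30 
[... 324 characters left out ...]
7  12  13  14  14  47  16  14  13  13   7  10   8]
 [  9   9  11  13  14  15  46  17  13  14  11   7   8   8]
 [  9   7  14  15  14  15  47  17  13  14  14  10   7   8]
 [  8   9  13  13  15  16  45  15  14  13  13   7   7  10]
 [  8   7  13  15  12  14  46  16  13  14  13   9   7  23]
 [ 15   8  14  13  15  15  47  16  15  14  16   9   9  42]
 [ 18  10  12  13  15  14  46  17  15  14  14   8  14  47]
 [ 24   8  14  13  13  16  46  16  12  12  14   8  17  49]
 [ 28   9  16  15  15  16  46  16  14  15  13  12  17  50]
 [ 28  10  15  14  15  15  47  16  14  14  15  13  19  51]
 [ 27  12  16  15  14  15  45  17  15  15  14  11  17  49]]
[[331.08411042 269.98634386]
 [329.16192966 292.5922397 ]]
```

Contact: 9.7 N at TCP z ≈ 0.064. First stroke.

>>> play_rows(
  moves=[
    [[0,2,-0.3,0,0,0],[0,2.5,0,0,0,0],[0,2.5,0,0,0,0],[0,2.5,0,0,0,0],[0,2.5,0,0,0,0]],
  ],
)

```text
time_s: 12.4
position: [0.486, 0.0994, 0.0636]
tcp_rot: [[-0.997, -0.074, 0.001], [-0.074, 0.997, -0.0], [-0.001, -0.0, -1.0]]
force: [-0.7, -0.6, 5.1]
opening: -0.0
grasp_force: 2.7
```

```bash
cat >> h.py <<'E'
Y=np.array([-.0765,.997])
def gap():
    for n in('top','scene'):
        p=bot.capture(n);o={}
        for q in('pointer','gauge_mark','guard_edge','block_face'):
            r=bot.pinpoint(p,q); o[q]=[(np.round(a['centre'],1).tolist(),round(a['confidence'],2)) for a in r[:1]]
            if r: o[q].append(round(float(atz(p,r[0]['centre'],.038)[:2]@Y),4))
        print(n,o)
E
python3 -c "
from h import *
gap()"
```

```text
top {'pointer': [([300.5, 226.1], 0.84), 0.0496], 'gauge_mark': [([277.5, 226.9], 0.4), 0.0881], 'guard_edge': [([278.3, 252.8], 0.58), 0.084], 'block_face': [([171.1, 302.3], 0.73), 0.2547]}
scene {'pointer': [([329.7, 256.8], 0.73), 0.0509], 'gauge_mark': [([349.5, 255.2], 0.48), 0.093], 'guard_edge': [([344.7, 230.3], 0.71), 0.0847], 'block_face': [([368.1, 232.6], 0.92), 0.1356]}
```

>>> play_rows(
  moves=[
    [[0,2.5,0,0,0,0],[0,2.5,0,0,0,0],[0,0,0,0,0,0]],
  ],
)

```text
time_s: 13.2
position: [0.4856, 0.1049, 0.063]
tcp_rot: [[-0.997, -0.074, 0.0], [-0.074, 0.997, 0.0], [-0.0, 0.0, -1.0]]
force: [-0.3, 1.0, 4.3]
opening: 0.006
grasp_force: 2.3
```

>>> play_rows(
  moves=[
    [[0,0,-4,0,0,0],[0,-10,0,0,0,0],[0,-10,0,0,0,0],[0,0,3,0,0,0],[0,0,0.9,0,0,0]],
  ],
)

```text
time_s: 13.7
position: [0.4876, 0.0834, 0.0632]
tcp_rot: [[-0.997, -0.073, 0.001], [-0.073, 0.997, -0.001], [-0.001, -0.001, -1.0]]
force: [-1.4, -1.8, 12.1]
opening: 0.001
grasp_force: 6.1
```

>>> play_rows(
  moves=[
    [[0,0,0,0,0,0],[0,0,0,0,0,0]],
  ],
)

```text
time_s: 13.9
position: [0.4876, 0.0839, 0.0635]
tcp_rot: [[-0.997, -0.073, 0.001], [-0.073, 0.997, -0.001], [-0.001, -0.001, -1.0]]
force: [-0.3, -0.9, 7.0]
opening: 0.004
grasp_force: 3.3
```

>>> play_rows(
  moves=[
    [[0,4,0,0,0,0],[0,4,0,0,0,0],[0,4,0,0,0,0],[0,4,0,0,0,0],[0,4,0,0,0,0]],
  ],
)

```text
time_s: 14.4
position: [0.4859, 0.1044, 0.0631]
tcp_rot: [[-0.997, -0.073, 0.001], [-0.073, 0.997, -0.0], [-0.001, -0.0, -1.0]]
force: [0.4, -0.2, 0.7]
opening: 0.007
grasp_force: 0.5
```

>>> play_rows(
  moves=[
    [[0,0,0,0,0,0],[0,0,-4,0,0,0],[0,-10,0,0,0,0],[0,-10,0,0,0,0],[0,0,3,0,0,0]],
  ],
)

```text
time_s: 14.9
position: [0.4875, 0.083, 0.0639]
tcp_rot: [[-0.997, -0.072, 0.001], [-0.072, 0.997, -0.0], [-0.001, -0.0, -1.0]]
force: [1.1, -0.7, 0.2]
opening: 0.002
grasp_force: 0.0
```

>>> play_rows(
  moves=[
    [[0,0,1,0,0,0],[0,0,0,0,0,0],[0,0,0,0,0,0]],
  ],
)

```text
time_s: 15.2
position: [0.4874, 0.0839, 0.0635]
tcp_rot: [[-0.997, -0.073, 0.001], [-0.073, 0.997, -0.001], [-0.001, -0.001, -1.0]]
force: [-2.2, -1.4, 6.4]
opening: 0.004
grasp_force: 3.4
```

```bash
python3 -c "
from h import *
gap()"
```

```text
top {'pointer': [([293.4, 227.5], 0.77), 0.0614], 'gauge_mark': [([277.9, 226.6], 0.59), 0.0875], 'guard_edge': [], 'block_face': []}
scene {'pointer': [([335.3, 255.1], 0.67), 0.0628], 'gauge_mark': [([347.6, 253.6], 0.59), 0.0891], 'guard_edge': [([349.4, 230.8], 0.73), 0.0949], 'block_face': [([369.7, 233.8], 0.89), 0.1389]}
```

>>> play_rows(
  moves=[
    [[0,4,0,0,0,0],[0,4,0,0,0,0],[0,4,0.1,0,0,0],[0,4,0.2,0,0,0],[0,4,0.3,0,0,0]],
  ],
)

```text
time_s: 16.2
position: [0.4858, 0.1044, 0.0628]
tcp_rot: [[-0.997, -0.073, 0.001], [-0.073, 0.997, -0.0], [-0.001, -0.0, -1.0]]
force: [0.3, -0.1, 3.5]
opening: 0.003
grasp_force: 1.2
```

>>> play_rows(
  moves=[
    [[0,0,0,0,0,0],[0,0,-4.6,0,0,0],[0,-10,0,0,0,0],[0,-10,0,0,0,0],[0,0,3,0,0,0]],
  ],
)

```text
time_s: 16.7
position: [0.4874, 0.083, 0.0638]
tcp_rot: [[-0.997, -0.071, 0.0], [-0.071, 0.997, -0.0], [-0.0, -0.0, -1.0]]
force: [0.6, 0.2, 0.7]
opening: 0.005
grasp_force: 0.0
```

>>> play_rows(
  moves=[
    [[0,0,1,0,0,0],[0,0,0,0,0,0],[0,0,0,0,0,0]],
  ],
)

```text
time_s: 17.0
position: [0.4874, 0.0839, 0.0634]
tcp_rot: [[-0.997, -0.073, 0.001], [-0.073, 0.997, -0.001], [-0.001, -0.001, -1.0]]
force: [-0.2, -1.6, 7.5]
opening: 0.007
grasp_force: 3.6
```

>>> play_rows(
  moves=[
    [[0,4,0,0,0,0],[0,4,0,0,0,0],[0,4,0.1,0,0,0],[0,4,0.2,0,0,0],[0,4,0.3,0,0,0]],
  ],
)

```text
time_s: 17.5
position: [0.4858, 0.1045, 0.0628]
tcp_rot: [[-0.997, -0.073, 0.001], [-0.073, 0.997, -0.0], [-0.001, -0.0, -1.0]]
force: [0.6, 0.7, 2.2]
opening: 0.009
grasp_force: 1.4
```

>>> play_rows(
  moves=[
    [[0,0,0,0,0,0],[0,0,-4.6,0,0,0],[0,-10,0,0,0,0],[0,-10,0,0,0,0],[0,0,0,0,0,0]],
  ],
)

```text
time_s: 18.0
position: [0.4871, 0.0829, 0.0667]
tcp_rot: [[-0.997, -0.071, -0.0], [-0.071, 0.997, -0.0], [0.0, -0.0, -1.0]]
force: [-0.9, 0.1, 0.4]
opening: 0.006
grasp_force: 0.0
```

```bash
python3 -c "
from h import *
gap()"
```

```text
top {'pointer': [([284.9, 229.0], 0.79), 0.0755], 'gauge_mark': [([274.4, 227.1], 0.56), 0.0933], 'guard_edge': [], 'block_face': []}
scene {'pointer': [([343.3, 254.6], 0.98), 0.0799], 'gauge_mark': [([348.1, 253.6], 0.44), 0.0902], 'guard_edge': [([357.3, 232.5], 0.8), 0.112], 'block_face': [([369.9, 236.0], 0.85), 0.139]}
```

>>> play_rows(
  moves=[
    [[0,0,3,0,0,0],[0,0,1,0,0,0],[0,0,0,0,0,0],[0,0,0,0,0,0]],
  ],
)

```text
time_s: 18.9
position: [0.4873, 0.0845, 0.0635]
tcp_rot: [[-0.997, -0.074, 0.001], [-0.074, 0.997, -0.0], [-0.001, -0.0, -1.0]]
force: [-1.3, 0.2, 6.4]
opening: 0.002
grasp_force: 3.1
```

>>> play_rows(
  moves=[
    [[0,4,0,0,0,0],[0,4,0,0,0,0],[0,4,0.1,0,0,0],[0,4,0.2,0,0,0],[0,0,0,0,0,0]],
  ],
)

```text
time_s: 19.4
position: [0.486, 0.101, 0.0633]
tcp_rot: [[-0.997, -0.074, 0.001], [-0.074, 0.997, 0.0], [-0.001, 0.0, -1.0]]
force: [-0.6, 1.9, 7.0]
opening: 0.007
grasp_force: 3.5
```

>>> play_rows(
  moves=[
    [[0,0,-4.3,0,0,0],[0,-8,0,0,0,0],[0,-8,0,0,0,0],[0,0,0,0,0,0]],
  ],
)

```text
time_s: 19.8
position: [0.4872, 0.0833, 0.0668]
tcp_rot: [[-0.997, -0.072, -0.0], [-0.072, 0.997, -0.0], [0.0, -0.0, -1.0]]
force: [0.2, 0.0, -0.7]
opening: 0.003
grasp_force: 0.0
```

```bash
python3 - <<'E'
from h import *
gap()
p=bot.capture('scene');print(bot.pinpoint(p,'gauge_mark')[0]['centre'],bot.pinpoint(p,'pointer')[0]['centre'])
t=bot.capture('top')
a=cv2.resize(p['image'][220:275,300:400],(800,440),interpolation=2)
b=cv2.resize(t['image'][220:236,250:330],(800,160),interpolation=2)
cv2.imwrite('pics/f.png',np.vstack([a,b]))
E
```

```text
top {'pointer': [([280.3, 227.2], 0.62), 0.0834], 'gauge_mark': [([274.9, 226.1], 0.51), 0.0926], 'guard_edge': [], 'block_face': []}
scene {'pointer': [([345.6, 255.6], 0.87), 0.0847], 'gauge_mark': [([368.5, 231.9], 0.5), 0.1365], 'guard_edge': [([358.1, 233.7], 0.73), 0.1136], 'block_face': [([368.6, 235.2], 0.78), 0.1363]}
[348.3, 252.9] [345.5, 253.8]
```

View pics/f.png

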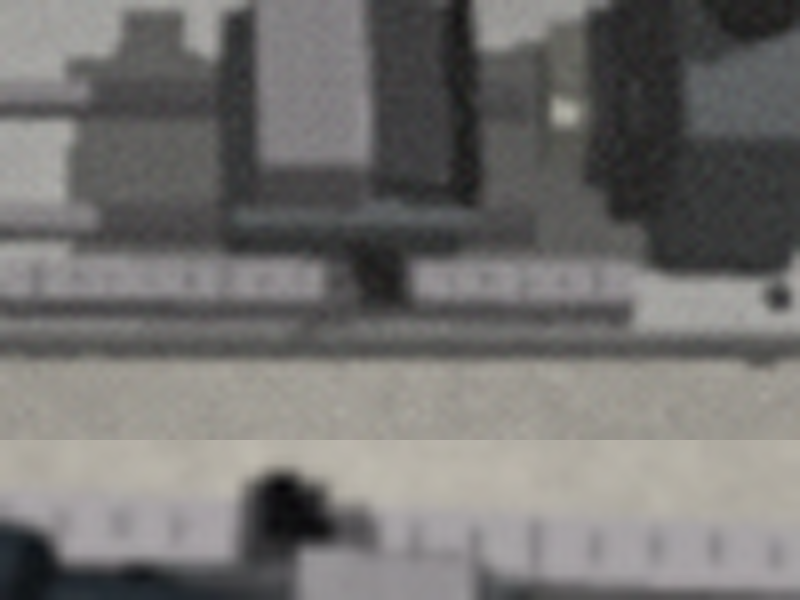

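About 4.5 mm remain. Rim travel and both cameras agree on that, so I'll do one 11 mm stroke and then retreat.

>>> play_rows(
  moves=[
    [[0,0,3,0,0,0],[0,0,1,0,0,0],[0,0,0,0,0,0],[0,0,0,0,0,0]],
  ],
)

```text
time_s: 20.9
position: [0.4873, 0.0845, 0.0636]
tcp_rot: [[-0.997, -0.074, 0.001], [-0.074, 0.997, -0.0], [-0.001, -0.0, -1.0]]
force: [-0.4, 0.2, 6.0]
opening: 0.006
grasp_force: 3.1
```

>>> play_rows(
  moves=[
    [[0,3,0,0,0,0],[0,3,0,0,0,0],[0,3,0.1,0,0,0],[0,2,0.1,0,0,0],[0,0,0,0,0,0]],
  ],
)

```text
time_s: 21.4
position: [0.4865, 0.0956, 0.0637]
tcp_rot: [[-0.997, -0.074, 0.001], [-0.074, 0.997, -0.0], [-0.001, -0.0, -1.0]]
force: [-0.7, 0.2, 10.0]
opening: 0.006
grasp_force: 4.8
```

>>> play_rows(
  moves=[
    [[0,0,-5,0,0,0],[0,0,-40,0,0,0],[0,0,-40,0,0,0],[-30,0,-40,0,0,0],[0,0,0,0,0,0]],
  ],
)

```text
time_s: 21.9
position: [0.5244, 0.0975, 0.1938]
tcp_rot: [[-0.997, -0.073, 0.018], [-0.073, 0.997, -0.0], [-0.018, -0.002, -1.0]]
force: [0.6, 0.4, 0.3]
opening: 0.005
grasp_force: 0.0
```

>>> play_rows(
  moves=[
    [[0,-45,0,0,0,0],[0,-45,0,0,0,0],[0,-45,0,0,0,0],[0,-45,0,0,0,0],[0,-45,0,0,0,0]],
  ],
)

```text
time_s: 22.4
position: [0.5316, -0.128, 0.1868]
tcp_rot: [[-0.997, -0.073, -0.002], [-0.073, 0.997, 0.001], [0.002, 0.001, -1.0]]
force: [0.8, 0.9, 0.8]
opening: 0.009
grasp_force: 0.0
```

```bash
python3 - <<'E'
from h import *
gap();gap()
# dark rib/pointer profile along y in the top picture at several stand-x lines
t=bot.capture('top');g=cv2.cvtColor(t['image'],cv2.COLOR_BGR2GRAY).astype(np.float32)
X=np.array([.997,.0765])
P0=np.array([.6159,.136])
ys=np.arange(-.02,.0201,.002)
print((ys*1000).astype(int))
for dx in(-.006,-.004,-.002,0,.002,.004,.006,.008):
    pts=np.array([np.r_[P0+dx*X+y*Y,.038] for y in ys]);u=proj(t,pts).astype(np.float32)
    print(dx,cv2.remap(g,u[None,:,0],u[None,:,1],1)[0].astype(int))
E
```

```text
top {'pointer': [([278.5, 225.7], 0.64), 0.0866], 'gauge_mark': [([276.3, 228.4], 0.58), 0.09], 'guard_edge': [([256.5, 248.2], 0.88), 0.1208], 'block_face': [([250.2, 250.6], 0.77), 0.131]}
scene {'pointer': [([347.2, 253.1], 0.6), 0.0883], 'gauge_mark': [([348.3, 254.0], 0.38), 0.0906], 'guard_edge': [([363.4, 232.2], 0.89), 0.1254], 'block_face': [([370.0, 234.9], 0.66), 0.1394]}
top {'pointer': [([276.8, 224.6], 0.81), 0.0895], 'gauge_mark': [([275.1, 227.8], 0.59), 0.092], 'guard_edge': [], 'block_face': [([249.5, 249.0], 0.92), 0.1324]}
scene {'pointer': [([347.7, 251.7], 0.79), 0.0895], 'gauge_mark': [([349.5, 254.4], 0.39), 0.0931], 'guard_edge': [], 'block_face': [([370.1, 233.3], 0.92), 0.1398]}
[-20 -18 -16 -14 -12 -10  -8  -6  -4  -2   0   1   3   5   7   9  11  13
  15  17  19]
-0.006 [143 144 143 143 142 143 144 145 146 149 137  81  66  85 102 110 115 118
 119 121 125]
-0.004 [142 138 133 135 140 141 137 134 133 133 115  66  61  96 137 152 154 153
 150 151 155]
-0.002 [147 136 113 107 113 114 101  84  79  75  62  45  61 101 145 162 162 160
 151 154 162]
0 [158 142 101  86  89  89  67  40  27  26  24  34  63 105 147 162 163 157
 146 151 161]
0.002 [160 147 109  89  88  87  62  33  17  16  19  31  61 106 149 162 162 160
 151 154 162]
0.004 [165 162 140 113 108 105  75  37  21  18  20  34  63 110 152 164 164 163
 162 160 163]
0.006 [173 174 166 151 148 141  97  48  32  17  18  31  68 123 166 174 171 169
 169 168 169]
0.008 [178 179 177 175 173 163 125  91  72  33  25  49  96 141 173 176 172 169
 171 173 175]
```

```bash
python3 - <<'E'
from h import *
np.set_printoptions(linewidth=220)
X=np.array([.997,.0765]);P0=np.array([.6159,.136])
ys=np.arange(-.056,.0161,.003)
print((ys*1000).round().astype(int))
for n in('top','scene'):
    t=bot.capture(n);cv2.imwrite(f'pics/{n}9.png',t['image'])
    for f in(0,9):
        g=cv2.cvtColor(cv2.imread(f'pics/{n}{f}.png'),6).astype(np.float32);g=cv2.GaussianBlur(g,(0,0),.7)
        for dx in(-.009,-.006,-.003,0,.003,.006):
            u=proj(t,[np.r_[P0+dx*X+y*Y,.038] for y in ys]).astype(np.float32)
            print(n,f,dx,cv2.remap(g,u[None,:,0],u[None,:,1],1)[0].astype(int))
E
```

```text
[-56 -53 -50 -47 -44 -41 -38 -35 -32 -29 -26 -23 -20 -17 -14 -11  -8  -5  -2   1   4   7  10  13  16]
top 0 -0.009 [111 112 114  99  56  52  52  52  52  54  52  36  22  35  72  80  76  78  74  69  70  77  87  89  87]
top 0 -0.006 [111 111 113  97  65  81  84  83  83  83  86  82  74  75  84  74  61  64  72  61  67  93 100 100 101]
top 0 -0.003 [107  95  91  70  75 113 119 115 115 119 119 116 119 100  82  71  54  44  46  43  56  98 123 123 120]
top 0 0 [114  87  58  40  79 120 125 118 118 126 122 115 122  94  68  65  48  25  18  24  50  98 124 124 117]
top 0 0.003 [124 114  97  91 103 122 127 123 122 127 125 121 126 108  82  76  52  24  11  19  50 101 126 126 123]
top 0 0.006 [130 130 130 130 129 132 133 132 131 133 133 132 134 130 118 111  76  37  15  19  57 111 132 132 130]
top 9 -0.009 [117 113 106 100 100  93  76  84  85 110 140 144 143 144 143 142 143 145 145 103  69  69  71  75  80]
top 9 -0.006 [129 127 125 124 117 124 120 116 110 119 140 143 143 142 141 142 142 143 143 104  72  93 111 117 119]
top 9 -0.003 [157 152 158 157 144 154 157 150 144 140 140 135 141 129 122 126 118 105
[... 982 characters left out ...]
22 122 109  83  73  66  50  36  33  42  73 110 123 122]
scene 9 -0.009 [70 71 72 72 71 69 61 54 54 55 56 55 56 55 54 55 57 54 50 50 51 53 55 54 55]
scene 9 -0.006 [86 86 87 88 87 83 74 65 63 64 63 63 62 59 57 57 57 52 44 40 45 53 60 60 63]
scene 9 -0.003 [110 109 109 110 109 107 103  97  94  94  95  94  89  83  77  77  66  51  40  36  43  64  84  90  92]
scene 9 0 [131 126 125 128 125 121 125 126 124 124 126 122 119 109  93  92  74  50  39  37  45  76 111 123 123]
scene 9 0.003 [136 128 128 133 127 123 132 135 131 133 135 131 130 117  90  83  72  52  39  35  45  80 120 135 134]
scene 9 0.006 [131 127 127 130 124 120 129 132 128 130 132 129 128 114  88  77  70  51  37  34  46  79 117 130 130]
```

The profiles put the initial gap at about 46 mm and the holder's travel at about 46.5 mm. The pointer now coincides with the rib to within about 1.5 mm, and the hand is clear.

```bash
python3 -c "
from h import *
print(bot.hand_in())"
```

```text
the job is handed in; nothing more can be done
None
```

The job is handed in; no pass or fail result came back. The wheel was rolled in six strokes until the pointer lined up with the gauge rib, to within about 1.5 mm by my image measurements (4 mm allowed), and the hand is clear of the stand.

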